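# Dim the herb-garden light, then raise its telescoping lamp and hold it up

## Task

I want a quick look at the seedlings in the countertop herb garden: first turn its brightness dial down to half, the one long thick mark on the dial's scale. Then squeeze in the release button on the side of the hand grip on top of the lamp, draw the lamp up past its first stop to the second stop at the top of its travel, and finish there, still holding the lamp up by its grip with the button squeezed in so that it can come straight back down. Leave everything else on the counter where it is.

Things in the scene. Friction and masses are not known exactly. Their poses are not given: they have to be found in the camera images.
- garden: the herb garden, fixed to the counter: a dark tank 150 (x) by 400 (y) mm with a white top face 75 mm above the counter. Origin: centre of its underside, on the counter; z up. At its -y end is the control console with the dial (axis at x 0, y -145 mm); over the rest, from y -45 to +185 mm, hangs the lamp on its telescoping mast (axis at x -30, y +70 mm). The seedlings stand on the +x side of the mast.
- half_mark (a point): middle of the half-brightness mark, the only long thick tick (19 by 5 mm, white on the dark console) of the 11 round the dial, 40 mm from the dial's axis, straight to the garden's -x side of it, 75 mm above the counter. The other ten ticks are 8 by 2 mm and 27 degrees apart.
- dial (a joint): angle of the brightness dial in rad, 0 (lowest) to 4.712 (full), growing clockwise seen from above. At 2.356 the pointer stands at the half mark. The pointer's direction, in the garden's xy axes, is the angle -0.785 - value (counter-clockwise from +x). Starts brighter than half, by 0.6 to 1.45 rad. It turns stiffly (0.04 N m) and stays where it is left.
- dial_grip (a point): point on the dial's axis at the height to grip, 110 mm above the counter. The dial is a black disc 48 mm across, its top 87 mm above the counter, with an upright finger bar across it, 12 mm thick, about 44 mm long, from 87 to 117 mm above the counter; the bar's pointed end with the white line is the pointer. The point's x axis points along the bar to the pointer end, its z axis up.
- mast (a joint): how far the lamp is drawn up, in m: 0 fully down (the start), first stop 0.045, second stop 0.090, which is also the hard end of travel. A latch pin locks it at each of the three (1.5 mm of play) unless the release button is in; with the button in it slides freely and sinks under its own weight. Drawing it up slowly takes 3.5 to 7 N.
- lamp: the lamp: a white flat hood 112 (x) by 230 (y) by 22 mm with the dark upright hand grip on top, rising with the mast; axes as the garden's. Its origin lies on the mast's axis, at counter height while the lamp is down. Fully down, the hood's top is 188 mm above the counter. Moving mass 0.28 to 0.55 kg.
- lamp_grip (a point): centre of the hand grip at the height of the release button, 214 mm above the counter with the lamp down. The grip is a block 28 mm thick (x), 80 mm long (y) and 50 mm tall, from 188 to 238 mm above the counter; take it across its thickness, over the button.
- release (a joint): how far the release button is pressed, in m: 0 out, 0.005 flush with the face of the grip, 0.006 at most; the latch is withdrawn beyond 0.003. Spring: 2.3 N to start, 4.5 N flush; it springs out when let go.
- release_face (a point): centre of the outer face of the release button, a round metal button 20 mm across in the middle of the grip's +x face, standing 5 mm proud of it when out, 214 mm above the counter with the lamp down. It is pressed towards the garden's -x side.
- bottle_a: green glass bottle lying in the rack, 66 mm across, 235 mm long; origin centre of its base, z axis to its neck. Leave alone.
- bottle_b: clear glass bottle lying in the rack, 66 mm across, 235 mm long; origin centre of its base, z axis to its neck. Leave alone.
- crushed_can: crushed blue drinks can standing on the seedlings' side of the garden, about 66 mm across and 52 mm tall; origin centre of its underside. Leave alone.
- takeout_lid: clear round plastic takeout lid lying flat on the robot's side of the garden, 116 mm across, 10 mm high; origin centre of its underside. Leave alone.
- saucer: white ceramic saucer, 150 mm across, 18 mm high; origin centre of its underside. Leave alone.
- tongs: stainless steel tongs 250 mm long lying across the saucer, 20 mm tall; origin at mid-length, x along them. Leave alone.
- plant_food: small white bottle of plant food standing near the console, 44 mm across, 95 mm tall; origin centre of its underside. Leave alone.

How it is judged:
On the way, in this order (a step that is already met when the one before it is completed fails the run):
1. the dial is turned down to the half mark while the lamp is still down (value of joint dial between 2.226 and 2.486 rad and value of joint mast below 0.01 m), for 0.2 s.
2. the release button is squeezed in with the lamp still down (value of joint release above 0.003 m and value of joint mast below 0.02 m), for 0.05 s.
3. the lamp is drawn up to the second stop (value of joint mast above 0.084 m), for 0.2 s.
At the end, for the whole second after the job is handed in: the fingers still hold the lamp's grip (at least 5 N) with the release button in past 3 mm, so that the hand and not the latch carries the lamp; the lamp rests within 6 mm of the second stop; the dial stands within 0.13 rad of the half mark (value of joint mast above 0.084 m and velocity of joint mast between -0.01 and 0.01 m/s and value of joint release above 0.003 m and contact force between the fingers and lamp above 5 N and value of joint dial between 2.226 and 2.486 rad); the arm keeps its last pose, push and grip.
It fails at once if another thing on the counter is shifted by more than 25 mm or toppled (distance of any of bottle_a, bottle_b, crushed_can, takeout_lid, saucer, tongs, plant_food from where it was at the start of the episode above 0.025 m or angle between any of plant_food, crushed_can's own z axis and vertical above 0.5 rad).
It also fails if it takes over 48 s, if anything falls off the work surface, if the arm or the gripper's body presses on something with over 40 N, if the wrist force passes 120 N, or if a joint passes its speed limit or range.

## Robot

A 7-joint arm with a two-finger parallel gripper is mounted at the origin on the work surface. World frame = base frame: x ahead of the robot, y to its left, z up, the work surface at z = 0. Lengths are in m, angles in rad, forces in N, time in s.
With the tool pointing down it reaches from about 0.4 to 0.875 m from the base axis. Payload 4.4 kg.
Tool frame: the origin (TCP) lies at the very end of the fingers, on their centre line; the grasp point (between the pads) lies 19 mm behind it; x points along the fingers, y is the direction in which the jaws open and shut, and the axes are right-handed (so a half turn about x gives the same grasp; the last joint's range is limited). The gripper opens to 85 mm and grips with 20 to 120 N. Pads are 22 mm wide; open, the fingers measure 114 mm over their backs; the gripper's body (76 mm by 85 mm) begins 54 mm behind the grasp point. The pads swing forward as they close: fully open they stand 13 mm farther back than shut.
Start: joints at [1.109, 0.628, 0.038, 1.517, -0.027, 0.996, -0.02], TCP at [0.251, -0.6, 0.231] pointing down, gripper open.
Joint ranges: [-3.06, 3.06], [-0.37, 2.12], [-1.25, 1.32], [0.18, 2.47], [-1.1, 4.24], [0.23, 1.98], [-2.94, 2.94]. Speed limits (rad/s): [2.57, 2.57, 3.14, 3.14, 3.14, 3.14, 3.14].

## Interface

Orientations are given as a 3x3 rotation matrix whose columns are the frame's x, y, z axes.
In Python, from rig import env gives the robot as it stands.
- The arm moves only by the shell command python3 -m inch 'ROWS' [FORCE]. ROWS is text: rows parted by semicolons, each of 5 numbers parted by spaces: the shift along the tool's x, y, z in m, then the turn about the tool's x in rad, then the opening, from -1 (shut) to 1 (fully open), so that 0 is half open. A call has 1 to 8 rows; each row is the pose to reach, as a shift and turn from the pose measured when the call began, along the tool's axes at that moment; what a row does not reach only later rows make up. A row lasts 1/8 s, in which the tool goes at most 62.5 mm and 10.7 degrees, less where a joint would pass 70% of its speed; a pose out of reach is approached as far as the arm can. A call with a gripper value outside its range is refused whole. The fingers move at their own pace and stop on an object; FORCE is the grip in N (left out, the last holds). Time passes only in rows, so rows that repeat a pose let the fingers close. It gives the time, the measured TCP pose, the force and the opening at its end, in the units of the state.
- env.sense(): the state, without advancing time (a new reading comes with each control period).
- env.snapshot(name): name is "scene" or "side" or "wrist"; returns the picture (384x512x3 uint8, blue, green, red); there is no depth.
- env.calibration(name): a dict with "fovy" (degrees; the focal length in pixels is half the picture's height over the tangent of half this angle, whatever the lens; pixels are square), "cx", "cy" (the principal point, pixels), "R" (3x3) and "t" (3): a world point X has camera coordinates R X + t; the wrist camera has in their place "mount" (4x4, takes a point from camera to tool coordinates, whose origin is the TCP and whose axes are the tool frame's). Camera axes: x right, y down, z forward; pixel columns grow to the right and rows downward; lengths in m; the calibration is good to about 2 mm. A picture is of the moment at which its call begins: read the wrist's pose just before it. calibration takes no time and is no camera call.
- env.job_done(): hands the job in, once; it reports no verdict.
The state is a dict: "time_s": time; "joint_positions": joint angles; "dq": joint speeds; "effort": joint torques, N m; "position": TCP position; "eef_rot": TCP orientation; "ft_force": force on the tool from outside, world axes, zero at the start; "torque": the same for the moment, N m; "width": finger opening in m.
Only numpy, scipy, OpenCV 4.12 (cv2) and the standard library are available. Lean on these libraries where they do the work, as an engineer would, in place of code of your own. Each camera call takes 0.05 s, during which the arm holds its last target. There are 200 camera calls.

## Working session

There is one attempt and no reset: what is moved stays moved. The work goes in short steps, Python scripts to look and compute and a shell command to move; the robot and the scene stay as the last step left them, time stands still between calls to the robot, and variables do not carry over. Pictures are saved under pics/ and viewed, about 8 in all and at most 12, crops included, and the job is handed in when it is done.

```bash
mkdir -p pics; ls; python3 - <<'E'
from rig import env
import cv2,numpy as np
s=env.sense();print(s)
a=env.snapshot("scene");b=env.snapshot("side")
cv2.imwrite("pics/scene0.png",a);cv2.imwrite("pics/side0.png",b)
for n in("scene","side","wrist"):print(n,env.calibration(n))
E
```

```text
pics
{'time_s': 0.0, 'joint_positions': array([ 1.10921861,  0.62931725,  0.03845074,  1.51840432, -0.02701627,
        0.99631944, -0.01997943]), 'dq': array([ 0.00138462, -0.00035766,  0.00028002, -0.00017678,  0.00053026,
       -0.00021112,  0.00015843]), 'effort': array([ 1.25060167e-03, -5.63400543e+01,  1.22632999e+00, -1.93448961e+01,
        1.08497031e-02,  1.04764543e-02, -3.39230144e-05]), 'position': array([ 0.25036675, -0.5991427 ,  0.23039636]), 'eef_rot': array([[-7.59282674e-04,  3.85528662e-01, -9.22695548e-01],
       [ 1.77461763e-03, -9.22693842e-01, -3.85529409e-01],
       [-9.99998137e-01, -1.93015759e-03,  1.64194856e-05]]), 'ft_force': array([0.53706592, 0.14326079, 0.48621578]), 'torque': array([0.0229142 , 0.03111922, 0.01875056]), 'width': 0.08526979203995479}
scene {'fovy': 56.88097789013402, 'cx': 253.06999661867945, 'cy': 181.5437461248304, 'R': array([[ 0.7866316 ,  0.61741725,  0.00258172],
       [ 0.48664097, -0.61742943, -0.61803031],
       [-0.37998854,  0.48741854, -0.78615003]]), 't': array([-0.45566251, -0.19073642,  1.39160682])}
side {'fovy': 57.82002797225758, 'cx': 258.0970803619963, 'cy': 193.4676922921243, 'R': array([[-0.94211248, -0.33528281, -0.00308358],
       [-0.22653886,  0.64327861, -0.73134996],
       [ 0.24719267, -0.68831538, -0.6819954 ]]), 't': array([0.55484155, 0.24693344, 1.0462154 ])}
wrist {'fovy': 58.35381316605134, 'cx': 258.8434727666328, 'cy': 192.27156589708423, 'mount': array([[ 9.36658428e-04, -3.20005853e-01,  9.47415103e-01,
        -1.42868253e-01],
       [ 9.99999405e-01, -2.29909686e-04, -1.06630168e-03,
        -4.59423764e-04],
       [ 5.59042687e-04,  9.47415538e-01,  3.20005447e-01,
        -8.16108909e-02],
       [ 0.00000000e+00,  0.00000000e+00,  0.00000000e+00,
         1.00000000e+00]])}
```

View pics/scene0.png

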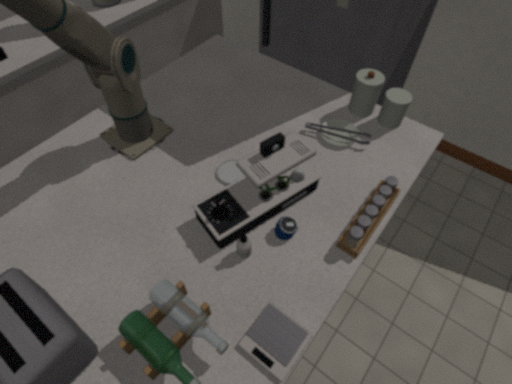

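View pics/side0.png

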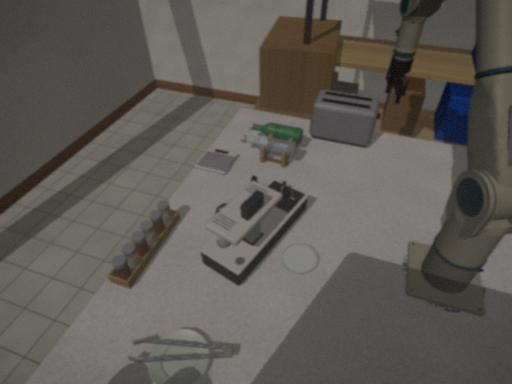

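The scene view shows the console at about (222,210), the hood at (277,160) and the grip at (272,145). In the side view the hood is at (245,212), the grip at (252,205) and the console at (288,195). Next I'll enlarge both.

```bash
python3 - <<'E'
import cv2,numpy as np
a=cv2.imread("pics/scene0.png")[120:270,180:330];b=cv2.imread("pics/side0.png")[165:290,190:320]
f=lambda i:cv2.convertScaleAbs(cv2.resize(i,(400,int(400*i.shape[0]/i.shape[1])),interpolation=cv2.INTER_CUBIC),alpha=1.6)
a,b=f(a),f(b);o=np.zeros((400,800,3),np.uint8);o[:a.shape[0],:400]=a;o[:b.shape[0],400:]=b
cv2.imwrite("pics/crop0.png",o)
E
```

```text
(no output)
```

View pics/crop0.png

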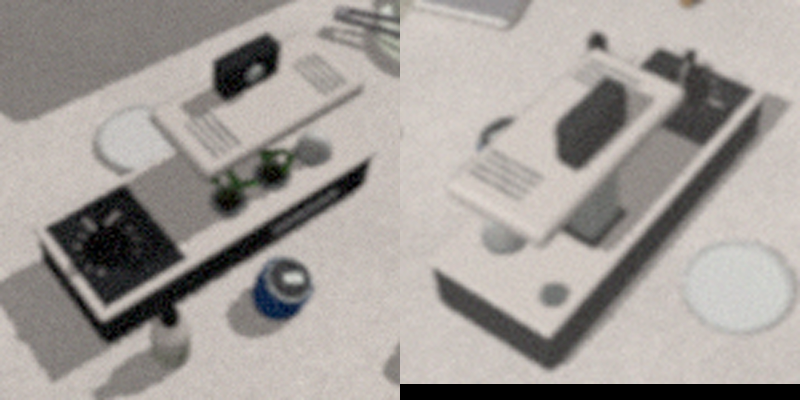

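The scene crop shows the dark console with the tick ring at lower left, the garden's top corners at about (195,207), (218.6,240.7) and (319.5,179) in full-picture pixels, and the button facing the camera (+x). The side crop shows top corners at (307,196.5), (238.7,274.5) and (201.4,252). The can and the plant food bottle stand on the +x side.

```bash
cat > h.py <<'E'
import numpy as np,cv2
from rig import env
def ray(cam,uv,T=None):
    c=env.calibration(cam);f=192/np.tan(np.radians(c["fovy"]/2))
    d=np.array([(uv[0]-c["cx"])/f,(uv[1]-c["cy"])/f,1.])
    if cam=="wrist":
        M=T@c["mount"];return M[:3,3],M[:3,:3]@d
    return -c["R"].T@c["t"],c["R"].T@d
def onz(cam,uv,z,T=None):
    o,d=ray(cam,uv,T);return (o+d*(z-o[2])/d[2])
def proj(cam,X,T=None):
    c=env.calibration(cam);f=192/np.tan(np.radians(c["fovy"]/2))
    if cam=="wrist":
        M=np.linalg.inv(T@c["mount"]);p=M[:3,:3]@X+M[:3,3]
    else:p=c["R"]@X+c["t"]
    return np.array([c["cx"]+f*p[0]/p[2],c["cy"]+f*p[1]/p[2]])
def tcp():
    s=env.sense();T=np.eye(4);T[:3,:3]=s["eef_rot"];T[:3,3]=s["position"];return T
E
python3 - <<'E'
from h import *
from scipy.spatial.transform import Rotation
L=[("scene",(195,207),(-75,-200)),("scene",(218.6,240.7),(75,-200)),("scene",(319.5,178.9),(75,200)),
("side",(307,196.5),(-75,-200)),("side",(238.7,274.5),(-75,200)),("side",(201.4,252),(75,200))]
W=np.array([onz(c,uv,.075)[:2] for c,uv,_ in L]);M=np.array([m for *_,m in L])/1000.
mw,mm=W.mean(0),M.mean(0);A=M-mm;B=W-mw
th=np.arctan2((A[:,0]*B[:,1]-A[:,1]*B[:,0]).sum(),(A*B).sum());R=np.array([[np.cos(th),-np.sin(th)],[np.sin(th),np.cos(th)]])
t=mw-R@mm;print("yaw",th,np.degrees(th),"t",t,"\nres mm",((R@M.T).T+t-W)*1000)
g=lambda x,y:R@np.array([x,y])+t
print("dial",g(0,-.145),"grip",g(-.03,.07),"can",onz("scene",(180+283/2.667,120+270/2.667),.052),"plantfood top",onz("scene",(180+168/2.667,120+312/2.667),.095))
print("px dial",proj("scene",np.r_[g(0,-.145),.117]),"face",proj("scene",np.r_[g(-.011,.07),.214]))
E
```

```text
yaw -0.263795100268808 -15.114345901633065 t [0.57904937 0.03232843] 
res mm [[-10.96421595   2.22504129]
 [ -0.0888331    5.41019116]
 [ -3.5710685   18.51722436]
 [  0.15153079 -18.75822766]
 [  0.9089315   -1.8514243 ]
 [ 13.56365526  -5.54280485]]
dial [ 0.54124117 -0.10765564] grip [0.56833939 0.10772933] can [7.07173056e-01 1.65548393e-04 5.20000000e-02] plantfood top [ 0.65402188 -0.14166624  0.095     ]
px dial [220.36957357 204.28559355] face [276.63983355 147.47937658]
```

```bash
python3 -m inch '-0.02 -0.03 -0.04 -0.15 1; -0.04 -0.06 -0.08 -0.30 1; -0.05 -0.09 -0.12 -0.45 1; -0.05 -0.12 -0.16 -0.60 1; -0.05 -0.15 -0.20 -0.75 1; -0.05 -0.18 -0.24 -0.90 1; -0.05 -0.21 -0.28 -1.05 1; -0.05 -0.24 -0.32 -1.20 1' 30; cat > d.py <<'E'
import sys;from h import *
# print tool-axis shift from the current pose to target TCP x y z and turn to jaw angle (deg)
x,y,z,a=map(float,sys.argv[1:5]);T=tcp();R=T[:3,:3]
b=np.degrees(np.arctan2(R[1,1],R[0,1]))
print("pos",T[:3,3],"jaw",b,"shift",R.T@(np.array([x,y,z])-T[:3,3]),"turn",-np.radians((a-b+180)%360-180), "t",env.sense()["time_s"])
E
python3 d.py .541 -.108 .22 20
```

```text
time_s: 1.1
position: [0.4536, -0.253, 0.2807]
eef_rot: [[-0.001, 1.0, 0.03], [0.002, 0.03, -1.0], [-1.0, -0.001, -0.002]]
ft_force: [0.7, -0.4, 0.1]
width: 0.085
pos [ 0.45358378 -0.25304678  0.28072075] jaw 1.7053877116891605 shift [ 0.06086042  0.09175392 -0.14228282] turn -0.31930121980683834 t 1.1
```

```bash
python3 -m inch '0 0.03 -0.045 -0.1 1; 0.02 0.06 -0.09 -0.2 1; 0.04 0.09 -0.14 -0.32 1; 0.06 0.092 -0.142 -0.32 1; 0.06 0.092 -0.142 -0.32 1'; python3 - <<'E'
from h import *
T=tcp();np.save("T1.npy",T);a=env.snapshot("wrist");cv2.imwrite("pics/w1.png",a)
E
```

```text
time_s: 1.72
position: [0.54, -0.1076, 0.2192]
eef_rot: [[-0.005, 0.939, 0.344], [0.002, 0.344, -0.939], [-1.0, -0.004, -0.004]]
ft_force: [-0.2, 0.4, 1.0]
width: 0.0854
```

View pics/w1.png

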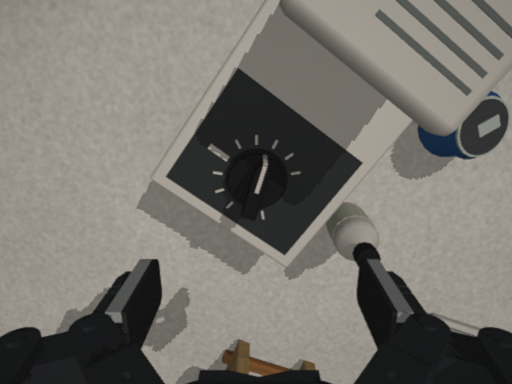

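The wrist view is clear. The dial is at about (255,181), the long half mark at (218,152), the pointer line runs from (267,157) to (257,193), and the plant food bottle is at (355,235). I'll measure the ticks and the pointer line.

```bash
cat > dial.py <<'E'
import sys;from h import *
from scipy.optimize import least_squares
def run(img,T,poly):
    g=cv2.cvtColor(img,cv2.COLOR_BGR2GRAY);m=np.zeros_like(g);cv2.fillPoly(m,[np.array(poly,np.int32)],255)
    b=((g>95)&(m>0)).astype(np.uint8)
    n,l,st,ce=cv2.connectedComponentsWithStats(b)
    bl=[(ce[i],st[i,4],np.argwhere(l==i)[:,::-1]) for i in range(1,n) if st[i,4]>=6]
    for c,a,_ in bl:print(c.round(1),a)
    return bl
E
python3 - <<'E'
from dial import *
T=np.load("T1.npy");bl=run(cv2.imread("pics/w1.png"),T,[(240,75),(176,176),(285,246),(352,163)])
c0=np.array([256,181])
r=[np.hypot(*(c-c0)) for c,_,_ in bl]
ln=min(range(len(bl)),key=lambda i:r[i]);big=max([i for i in range(len(bl)) if i!=ln],key=lambda i:bl[i][1])
P=np.array([onz("wrist",bl[i][0],.075,T)[:2] for i in range(len(bl)) if i!=ln])
s=least_squares(lambda p:np.hypot(*(P-p[:2]).T)-p[2],[.54,-.108,.04],loss="soft_l1",f_scale=.001)
print("centre,r",s.x,"res mm",s.fun*1e3)
hm=onz("wrist",bl[big][0],.075,T)[:2];d=s.x[:2]-hm;print("half",hm,np.hypot(*d),"yaw deg",np.degrees(np.arctan2(d[1],d[0])))
ps=bl[ln][2];L=np.array([onz("wrist",p,.117,T)[:2] for p in ps]);m=L.mean(0);v=np.linalg.svd(L-m)[2][0];q=(L-m)@v
print("line mid",m,"dir",np.degrees(np.arctan2(v[1],v[0])),"extent",q.min(),q.max(),"mid-axis",m-s.x[:2])
E
```

```text
[255.5 139.8] 17
[237.7 143.7] 15
[274.4 144.1] 18
[218.1 152.4] 128
[288.6 156. ] 15
[261.1 176.5] 155
[217.3 172.6] 29
[295.3 172.8] 16
[219.  190.3] 26
[229.4 204.4] 13
[262.3 214.6] 24
centre,r [ 0.53652458 -0.10961558  0.0341814 ] res mm [-0.42166247 -0.15246728 -0.21005252  5.22034582  0.05553686 -0.4104423
  0.24443869  0.11798227 -0.40092088  0.10501997]
half [ 0.49855971 -0.09907199] 0.039401750620332035 yaw deg -15.521017031857665
line mid [ 0.5359971  -0.09536622] dir -86.15573931170756 extent -0.013572950764032551 0.013367555991862252 mid-axis [-0.00052748  0.01424936]
```

```bash
python3 d.py .5365 -.1096 .093 3.5; python3 - <<'E'
from h import *
T=np.load("T1.npy");print("plantfood cap",onz("wrist",(367,250),.095,T))
E
```

```text
pos [ 0.54054702 -0.10866527  0.2202703 ] jaw 20.018241893754787 shift [ 0.12728108 -0.00380409 -0.00019397] turn 0.28829770768688423 t 1.775
plantfood cap [ 0.64710917 -0.13150545  0.095     ]
```

```bash
python3 -m inch '0.03 -0.004 0 0.15 0; 0.06 -0.004 0 0.288 0; 0.09 -0.004 0 0.288 0; 0.115 -0.004 0 0.288 0; 0.127 -0.004 0 0.288 0; 0.127 -0.004 0 0.288 0; 0.127 -0.004 0 0.288 0' 30; python3 d.py .5365 -.1096 .093 3.5
python3 - <<'E'
from h import *
cv2.imwrite("pics/w2.png",env.snapshot("wrist"))
E
```

```text
time_s: 2.65
position: [0.5372, -0.1103, 0.0944]
eef_rot: [[-0.001, 0.998, 0.061], [0.001, 0.061, -0.998], [-1.0, -0.001, -0.001]]
ft_force: [0.4, 0.1, 1.3]
width: 0.0429
pos [ 0.53721863 -0.1102791   0.09441693] jaw 3.4792547372696885 shift [ 0.00141847 -0.00067453 -0.0007199 ] turn -0.00036207313883527425 t 2.65
```

View pics/w2.png

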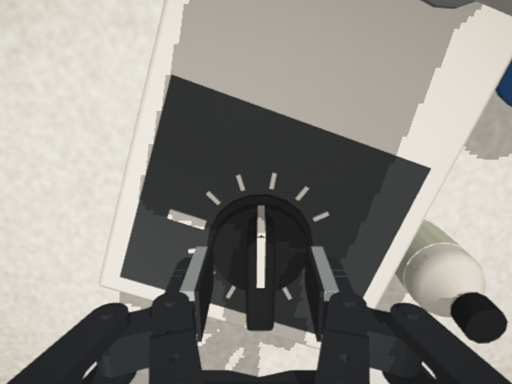

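The bar is centred at column 260, midway between the fingers at about 207 and 313. I'll close on it and turn.

```bash
python3 -m inch '0.001 0 0 0 -1; 0.001 0 0 0 -1; 0.001 0 0 0 -1; 0.001 0 0 0 -1; 0.001 0 0 0 -1' 40; python3 -m inch '0 0 0 -0.15 -1; 0 0 0 -0.3 -1; 0 0 0 -0.45 -1; 0 0 0 -0.6 -1; 0 0 0 -0.75 -1; 0 0 0 -0.9 -1; 0 0 0 -1.05 -1'; python3 d.py .5365 -.1096 .093 74.2
```

```text
time_s: 3.32
position: [0.5378, -0.1103, 0.0941]
eef_rot: [[0.0, 0.998, 0.061], [0.001, 0.061, -0.998], [-1.0, 0.0, -0.001]]
ft_force: [-1.4, 0.7, 6.3]
width: 0.0114
time_s: 4.2
position: [0.5382, -0.11, 0.0942]
eef_rot: [[0.001, 0.439, 0.898], [0.001, 0.898, -0.439], [-1.0, 0.002, 0.0]]
ft_force: [1.7, 0.7, -0.5]
width: 0.0114
pos [ 0.53824441 -0.10999974  0.0941753 ] jaw 63.93564534936462 shift [ 0.00117382 -0.00040915 -0.00174323] turn -0.17914678424597946 t 4.2
```

```bash
python3 -m inch '0 0 0 -0.1 -1; 0 0 0 -0.18 -1; 0 0 0 -0.18 -1; 0 0 0 -0.18 -1'; python3 -m inch '0 0 0 0 0;0 0 0 0 0;0 0 0 0 0; -0.03 0 0 0 0; -0.09 0 0 0 0; -0.12 0 0 0 0.5; -0.127 0 0 0 1; -0.127 0 0 0 1'
python3 - <<'E'
from h import *
T=tcp();np.save("T3.npy",T);a=env.snapshot("wrist");cv2.imwrite("pics/w3.png",a);print(T.round(3))
E
```

```text
time_s: 4.7
position: [0.5383, -0.1099, 0.0942]
eef_rot: [[0.001, 0.273, 0.962], [0.001, 0.962, -0.273], [-1.0, 0.002, 0.001]]
ft_force: [-0.4, 1.1, 1.0]
width: 0.0111
time_s: 5.7
position: [0.5378, -0.1103, 0.2208]
eef_rot: [[0.001, 0.273, 0.962], [0.001, 0.962, -0.273], [-1.0, 0.001, 0.001]]
ft_force: [0.6, -0.0, -0.4]
width: 0.0854
[[ 0.001  0.273  0.962  0.538]
 [ 0.001  0.962 -0.273 -0.11 ]
 [-1.     0.001  0.001  0.221]
 [ 0.     0.     0.     1.   ]]
```

View pics/w3.png

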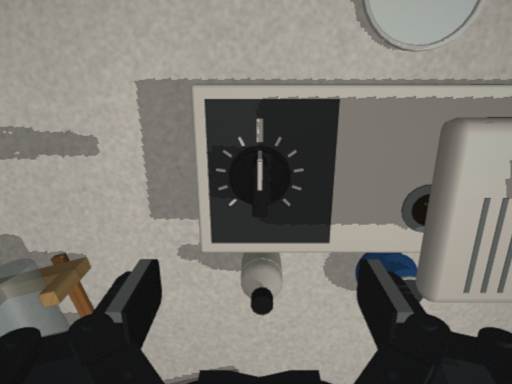

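The pointer line, from (260,152) to (260,190), now points at the long mark at (260,130). I'll check it numerically and take scene and side pictures for the lamp grip.

```bash
python3 - <<'E'
from dial import *
T=np.load("T3.npy");bl=run(cv2.imread("pics/w3.png"),T,[(212,104),(212,238),(325,238),(333,104)])
bl=[b for b in bl if np.hypot(*(b[0]-[260,177]))<62]
ln=min(range(len(bl)),key=lambda i:np.hypot(*(bl[i][0]-[260,177])));big=max([i for i in range(len(bl)) if i!=ln],key=lambda i:bl[i][1])
P=np.array([onz("wrist",bl[i][0],.075,T)[:2] for i in range(len(bl)) if i not in(ln,big)])
s,*_=np.linalg.lstsq(np.c_[2*P,np.ones(len(P))],(P**2).sum(1),rcond=None);c=s[:2]
hm=onz("wrist",bl[big][0],.075,T)[:2];d=c-hm;yaw=np.degrees(np.arctan2(d[1],d[0]));print("axis",c,"yaw",yaw,np.hypot(*d))
L=np.array([onz("wrist",p,.117,T)[:2] for p in bl[ln][2]]);v=np.linalg.svd(L-L.mean(0))[2][0];p=np.degrees(np.arctan2(v[1],v[0]));print("line",p,p+180,"err rad",np.radians((p-yaw+90)%180-90))
y=np.radians(yaw);R=np.array([[np.cos(y),-np.sin(y)],[np.sin(y),np.cos(y)]])
for cc in (c,np.array([.5365,-.1096])):print("lampgrip",cc+R@[-.03,.215])
E
python3 d.py .566 .106 .34 -15.5
```

```text
[259.2 130.1] 146
[241. 141.] 31
[277.6 141.3] 17
[226.8 153.3] 19
[291.4 153.4] 18
[259.5 173.7] 126
[220.1 169.9] 19
[298. 170.] 19
[222.5 187.4] 16
[296.3 187.4] 19
[232.1 201.9] 28
[285.9 201.8] 16
axis [ 0.53700401 -0.10958793] yaw -15.972966838600033 0.03971500463099068
line -15.83355558352193 164.16644441647807 err rad 0.002433185415450539
lampgrip [0.56732678 0.10536678]
lampgrip [0.56682276 0.10535472]
pos [ 0.53738168 -0.11031035  0.22018452] jaw 74.16462930252023 shift [-0.11957425  0.21603022 -0.03158902] turn 1.5649430039091647 t 5.75
```

The dial error is about 0.002 rad. On to the lamp grip.

```bash
python3 -m inch '-0.05 0 0 0.17 1; -0.10 0.02 0 0.34 1; -0.12 0.06 -0.008 0.51 1; -0.12 0.10 -0.016 0.68 1; -0.12 0.14 -0.024 0.85 1; -0.12 0.18 -0.03 1.02 1; -0.12 0.216 -0.031 1.19 1; -0.12 0.216 -0.031 1.36 1';python3 -m inch '0 0 0 0.15 1; 0 0 0 0.22 1; 0 0 0 0.22 1;0 0 0 0.22 1'; python3 - <<'E'
from h import *
T=tcp();np.save("T4.npy",T);a=env.snapshot("wrist");cv2.imwrite("pics/w4.png",a);print(T.round(3))
E
python3 d.py .567 .1055 .34 -15.8
```

```text
time_s: 6.75
position: [0.5658, 0.1098, 0.3384]
eef_rot: [[-0.004, 0.998, -0.065], [0.003, -0.065, -0.998], [-1.0, -0.004, -0.003]]
ft_force: [0.3, -1.0, -0.3]
width: 0.0851
time_s: 7.25
position: [0.5655, 0.1096, 0.3375]
eef_rot: [[-0.005, 0.96, -0.28], [0.002, -0.28, -0.96], [-1.0, -0.006, -0.001]]
ft_force: [0.3, 0.5, -0.8]
width: 0.0854
[[-0.005  0.96  -0.28   0.566]
 [ 0.002 -0.28  -0.96   0.11 ]
 [-1.    -0.006 -0.001  0.337]
 [ 0.     0.     0.     1.   ]]
pos [0.5655996  0.10965121 0.33773114] jaw -16.297576229365266 shift [-0.00228639  0.00249663  0.00358897] turn -0.008684343482082617 t 7.3
```

View pics/w4.png

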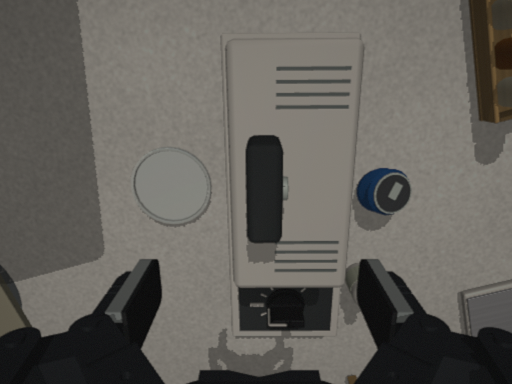

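The grip's top spans columns 247–283 and rows 135–242, with the button at (285,188) on its right (+x) face. I'll measure it.

```bash
python3 - <<'E'
from h import *
T=np.load("T4.npy");g=cv2.cvtColor(cv2.imread("pics/w4.png"),cv2.COLOR_BGR2GRAY)
b=(g<60).astype(np.uint8);n,l,st,ce=cv2.connectedComponentsWithStats(b);i=l[190,262];ys,xs=np.nonzero(l==i)
print(st[i],ce[i]);W=np.array([onz("wrist",p,.238,T)[:2] for p in zip(xs,ys)]).astype(np.float32)
c,wh,an=cv2.minAreaRect(W*1000);print("rect",c,wh,an)
print("button",onz("wrist",(287,188),.214,T))
E
```

```text
[ 246  135   37  109 3776] [264.02039195 188.65519068]Traceback (most recent call last):
  File "<stdin>", line 4, in <module>
  File "h.py", line 10, in onz
    o,d=ray(cam,uv,T);return (o+d*(z-o[2])/d[2])
        ~~~^^^^^^^^^^
  File "h.py", line 4, in ray
    c=env.calibration(cam);f=192/np.tan(np.radians(c["fovy"]/2))
ValueError: time passes only in moves, steps and waits
```

```bash
python3 - <<'E'
from h import *
T=np.load("T4.npy");g=cv2.cvtColor(cv2.imread("pics/w4.png"),cv2.COLOR_BGR2GRAY)
n,l=cv2.connectedComponents((g<60).astype(np.uint8))
k,_=cv2.findContours((l==l[190,262]).astype(np.uint8),cv2.RETR_EXTERNAL,cv2.CHAIN_APPROX_NONE)
q=cv2.boxPoints(cv2.minAreaRect(k[0]));print(q)
W=np.array([onz("wrist",p,.238,T)[:2] for p in q]);e=np.diff(np.r_[W,W[:1]],axis=0)
print("corners",W,"\ncentre",W.mean(0),"sides",np.hypot(*e.T),"angles",np.degrees(np.arctan2(e[:,1],e[:,0])))
E
```

```text
[[246. 135.]
 [282. 135.]
 [282. 243.]
 [246. 243.]]
corners [[0.56737377 0.15408937]
 [0.59171143 0.14699655]
 [0.56975193 0.06549852]
 [0.5426942  0.07331685]] 
centre [0.56788283 0.10997532] sides [0.02535015 0.08440466 0.02816463 0.08445876] angles [ -16.24792748 -105.08010801  163.88336102   73.009779  ]
```

```bash
python3 d.py .5675 .107 .196 -15.9
```

```text
pos [0.5655996  0.10965121 0.33773114] jaw -16.297576229365266 shift [0.14171275 0.0033429  0.00216305] turn -0.006939014230087891 t 7.3
```

```bash
python3 -m inch '0.03 0.003 0.002 -0.007 1; 0.07 0.003 0.002 -0.007 1; 0.10 0.003 0.002 -0.007 1; 0.125 0.003 0.002 -0.007 1; 0.141 0.003 0.002 -0.007 1; 0.141 0.003 0.002 -0.007 1; 0.141 0.003 0.002 -0.007 1'; python3 d.py .5675 .107 .196 -15.9;  python3 - <<'E'
from h import *
a,b=env.snapshot("wrist"),env.snapshot("scene")
b=cv2.resize(b[100:220,210:330],(384,384),interpolation=cv2.INTER_CUBIC)
cv2.imwrite("pics/w5.png",cv2.resize(np.hstack([a,b]),(800,343)))
E
```

```text
time_s: 8.18
position: [0.568, 0.1075, 0.1976]
eef_rot: [[-0.003, 0.962, -0.274], [0.003, -0.274, -0.962], [-1.0, -0.004, -0.002]]
ft_force: [-0.6, 0.9, 0.8]
width: 0.0853
pos [0.56795017 0.10747692 0.19762662] jaw -15.892319277037949 shift [ 0.00162663 -0.00029594  0.00058523] turn 0.00013405390462130245 t 8.175
```

View pics/w5.png

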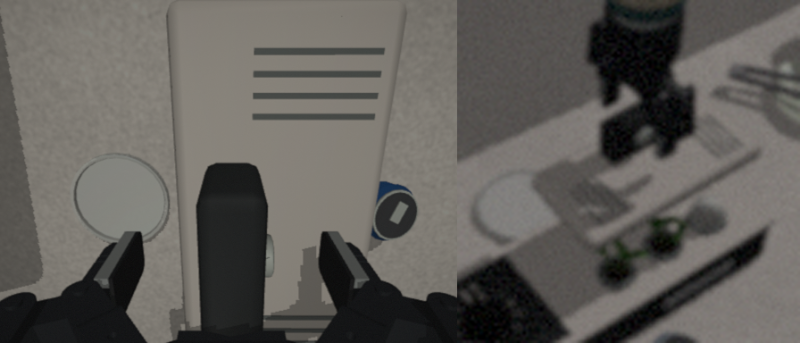

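The grip is centred between the fingers. The button, at about (268,255) in this view, sits roughly 3 mm towards tool +z, so I'll shift, then close.

```bash
python3 -m inch '0.001 0 0.003 0 1; 0.001 0 0.003 0 -1; 0.001 0 0.003 0 -1; 0.001 0 0.003 0 -1; 0.001 0 0.003 0 -1; 0.001 0 0.003 0 -1; 0.001 0 0.003 0 -1' 40;  python3 - <<'E'
from h import *
a,b=env.snapshot("wrist"),env.snapshot("scene")
b=cv2.resize(b[100:220,210:330],(384,384),interpolation=cv2.INTER_CUBIC)
cv2.imwrite("pics/w6.png",cv2.resize(np.hstack([a,b]),(800,343)));print(env.sense()["width"],env.sense()["ft_force"])
E
```

```text
time_s: 9.15
position: [0.5675, 0.1046, 0.1973]
eef_rot: [[-0.002, 0.962, -0.274], [0.003, -0.274, -0.962], [-1.0, -0.003, -0.002]]
ft_force: [-0.5, -0.5, 5.1]
width: 0.0274
0.027684091498098674 [-0.85809902 -0.85264747  5.73088311]
```

View pics/w6.png

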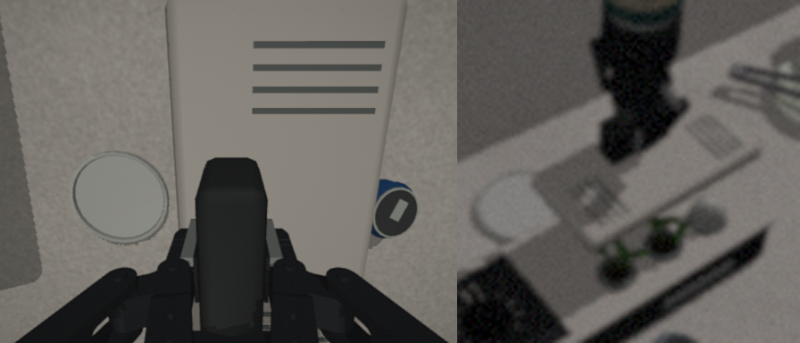

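The opening of 27.6 mm means the pads are flush on the 28 mm grip, so the button is in. I'll raise it.

```bash
python3 -m inch '-0.005 0 0 0 -1; -0.012 0 0 0 -1; -0.02 0 0 0 -1; -0.028 0 0 0 -1'; python3 -m inch '-0.009 0 0 0 -1; -0.018 0 0 0 -1; -0.027 0 0 0 -1; -0.036 0 0 0 -1; -0.036 0 0 0 -1'; python3 d.py .567 .1046 .286 -15.9
```

```text
time_s: 9.75
position: [0.5674, 0.1046, 0.2257]
eef_rot: [[-0.002, 0.962, -0.274], [0.003, -0.274, -0.962], [-1.0, -0.003, -0.002]]
ft_force: [2.5, 0.6, -6.5]
width: 0.0276
time_s: 10.38
position: [0.5674, 0.1046, 0.2626]
eef_rot: [[-0.002, 0.962, -0.274], [0.003, -0.274, -0.962], [-1.0, -0.002, -0.003]]
ft_force: [0.8, 1.3, -3.3]
width: 0.0277
pos [0.56744763 0.10461818 0.26262883] jaw -15.89614075250535 shift [-2.33703320e-02 -4.83834458e-04  7.74700650e-05] turn 6.735657543115426e-05 t 10.375
```

```bash
python3 -m inch '-0.008 0 0 0 -1; -0.016 0 0 0 -1; -0.021 0 0 0 -1; -0.0235 0 0 0 -1; -0.0235 0 0 0 -1; -0.0235 0 0 0 -1; -0.0235 0 0 0 -1'; python3 d.py .567 .1046 .287 -15.9
```

```text
time_s: 11.25
position: [0.5674, 0.1046, 0.2861]
eef_rot: [[-0.002, 0.962, -0.274], [0.003, -0.274, -0.962], [-1.0, -0.003, -0.003]]
ft_force: [1.5, 2.1, -4.2]
width: 0.0276
pos [0.56744953 0.10459062 0.28609868] jaw -15.894871683552875 shift [-0.00090048 -0.00043726  0.0001117 ] turn 8.950600708654716e-05 t 11.25
```

```bash
python3 -m inch '-0.002 0 0 0 -1; -0.002 0 0 0 -1; -0.002 0 0 0 -1; -0.002 0 0 0 -1'; python3 - <<'E'
from h import *
s=env.sense();print(s["position"],s["ft_force"],s["width"],np.abs(s["dq"]).max())
a,b=env.snapshot("side"),env.snapshot("scene");w=env.snapshot("wrist")
f=lambda i:cv2.resize(i,(266,266),interpolation=cv2.INTER_CUBIC)
cv2.imwrite("pics/e.png",np.hstack([f(a[150:290,190:330]),f(b[110:250,190:330]),cv2.resize(w,(266,266))]))
E
```

```text
time_s: 11.75
position: [0.5674, 0.1046, 0.2875]
eef_rot: [[-0.002, 0.962, -0.274], [0.003, -0.274, -0.962], [-1.0, -0.003, -0.003]]
ft_force: [4.7, 2.9, -14.2]
width: 0.0273
[0.56738024 0.10461877 0.28745227] [  4.73946208   2.86379539 -14.15919214] 0.027293590729588115 0.0023773902761947087
```

View pics/e.png

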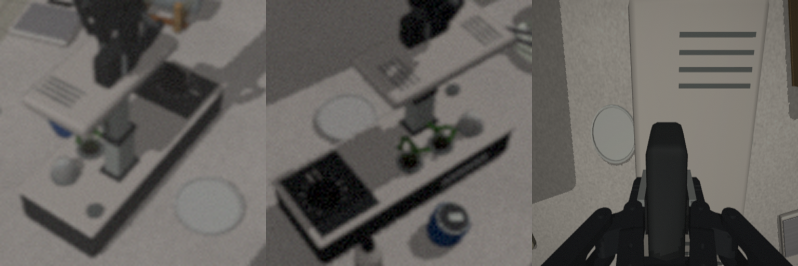

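The pull rose from 4 N to 14 N at 90 mm of travel, so the lamp is at the top stop, and the pictures show it up on its mast with the grip held. Handing in.

```bash
python3 - <<'E'
from h import *
print(env.job_done());s=env.sense();print(s["time_s"],s["position"],s["ft_force"],s["width"])
E
```

```text
the job is handed in; nothing more can be done
None
the job is handed in; nothing more can be done
```

I turned the dial down to the half mark, then squeezed the release button and drew the lamp up to its second stop. I handed the job in there at about 12 s, still holding the grip; the hand-in gives no verdict.

- **Dial:** after letting go, the wrist picture put the pointer within about 0.002 rad of the half mark. I did not measure it again after lifting the lamp.
- **Button:** the fingers closed to 27.3–27.7 mm on the 28 mm grip, so the button should be flush. The lamp also passed the first stop without catching.
- **Lamp:** the hand rose 90 mm. The pull jumped from 4 N to 14 N at the top, which shows it reached the hard stop. I left it there with a light upward push and a 40 N grip.
- **Other items:** the last pictures show the lid, can and plant food looking undisturbed. I did not measure any items for shift, and the bottles, saucer and tongs were mostly out of the final views.

One check disagreed: the first garden corners, picked by eye in the scene and side pictures, were off by up to 19 mm. I replaced them with close-up wrist-camera measurements.

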